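Fill a tumbler from the wax chute, holding its sprung flap open

TASK

Stand the empty glass tumbler under the mouth of the wax chute, upright against both stop pins, while the flap is still shut. Then push down the round black grip beside the chute to open the sprung flap to about 45 degrees, so that all three wax lumps slide into the tumbler, and finish while still holding the flap at that angle by the grip with the gripper's fingers: do not let go. Leave the candles, the lantern and the pot where they are.

Things in the scene. Friction and masses are not known exactly. Their poses are not given: they have to be found in the camera images.
- tumbler_mid (a point): the empty, open, straight-sided glass tumbler: 64 mm outside diameter, 80 mm high, wall 3 mm, base 6 mm, about 0.2 kg, standing upright among finished candles of the same glass (it is the hollow one, without wax and wick). This point is on its axis, 40 mm above its underside; z up
- stand: fixed metal wax chute on a post. Origin on the table, under the chute's mouth, where the middle of the tumbler's base belongs; z up; x points level from the mouth back along the chute, so the tumbler goes in along +x. Nothing stands on the -x side of the mouth; the tumbler may be lowered in front and slid in
- stop_pins (a point): mid-way between the tops of the two stop pins (8 mm thick, 18 mm high) at x 32, y +18 and -18 mm in the stand's frame; a tumbler touching both is centred on the stand's origin. A base plate 6 mm high begins behind them at x 41
- chute_lip (a point): lower end of the chute's floor, at x 19, y 0, z 110 mm in the stand's frame. The chute is 41 mm wide outside, rises at 35 degrees from here towards the stand's +x and ends at x 126; side walls reach z 173 mm from x 19 to 69, z 227 mm behind that
- flap (a joint): angle of the chute's flap, rad: 0 = shut, hanging straight down over the mouth; grows as its lower edge swings out to the stand's -x and up (0.785 = 45 degrees, stop at 1.25). A spring always pulls it shut: about 3 N down on the grip starts it, 5 N keeps it at 45 degrees. A metal plate 40 mm wide, 46 mm long
- flap_hinge (a point): the flap's hinge, in the middle of the mouth, at x 16, y 0, z 158 mm in the stand's frame; the hinge line runs along the stand's y
- grip_centre (a point): round black bar, 24 mm diameter, 50 mm long, lying along the stand's y beside the chute, on an 8 mm rod lever. This point is its centre, 90 mm to the stand's +y of the chute's middle and 90 mm from the hinge line. Flap shut: the lever rises 25 degrees above level towards the stand's +x; pushed down it turns by the flap's angle (45 degrees open: 20 below level). Free space above and below
- lump0: chunky block of hard cream wax, 22 x 22 x 20 mm, 18 g, number 1 from the mouth in the single file waiting in the slippery chute behind the flap; origin at its centre
- lump1: chunky block of hard cream wax, 22 x 22 x 20 mm, 18 g, number 2 from the mouth in the single file waiting in the slippery chute behind the flap; origin at its centre
- lump2: chunky block of hard cream wax, 22 x 22 x 20 mm, 18 g, number 3 from the mouth in the single file waiting in the slippery chute behind the flap; origin at its centre
- candle_a: finished candle in a tumbler of the same glass and size as the empty one, 64 mm across, 80 mm high, filled with wax level with its rim, a wick standing 14 mm above; origin under its base, z up; leave alone
- candle_b: a second finished candle like candle_a; origin under its base, z up; leave alone
- candle_wide: wider brown finished candle, 90 mm across, 85 mm high plus wick; origin under its base, z up; leave alone
- lantern: green glass candle lantern, 76 mm across, 127 mm high, with a black collar and a raised glass cap; origin under its base, z up; leave alone
- pot: steel wax-pouring pot, 100 mm across, 110 mm high, black handle reaching 90 mm from its axis along its +x; origin under its base, z up; leave alone
Not all that is in view belongs to the job. What is shaped like the part that bears tumbler_mid but pink or purple is not meant.

How it is judged:
By the outcome, as a careful person would: the job done as asked, in the order asked, and still so for the second after the job is handed in, while the arm keeps its last pose, push and grip.
It also fails if it takes over 64 s, if anything falls off the work surface, if the arm or the gripper's body presses on something with over 40 N, if the wrist force passes 120 N, or if a joint passes its speed limit or range.

ROBOT

A 6-joint arm with a two-finger parallel gripper is mounted at the origin on the work surface. World frame = base frame: x ahead of the robot, y to its left, z up, the work surface at z = 0. Lengths are in m, angles in rad, forces in N, time in s.
With the tool pointing down it reaches from about 0.325 to 0.75 m from the base axis. Payload 7.6 kg.
Tool frame: the origin (TCP) lies midway between the tips of the shut fingers; the grasp point (between the pads) lies 19 mm behind it; z points along the fingers, y is the line along which they close (so a half turn about z gives the same grasp; the last joint's range is limited). The gripper opens to 85 mm and grips with 20 to 120 N. Pads are 22 mm wide; open, the fingers measure 114 mm over their backs; the gripper's body (76 mm by 85 mm) begins 54 mm behind the grasp point. The pads swing forward as they close: fully open they stand 13 mm farther back than shut.
Start: joints at [1.109, 0.052, 1.401, -0, 1.689, -0.07], TCP at [0.2, 0.485, 0.231] pointing down, gripper open.
Joint ranges: [-2.9, 2.9], [-0.91, 2.17], [0.12, 2.37], [-1.06, 4.2], [0.26, 2.73], [-2.93, 2.93]. Speed limits (rad/s): [2.57, 2.57, 3.01, 3.14, 3.14, 3.14].

INTERFACE

Orientations are given as a unit quaternion [x, y, z, w].
In Python, from plant import state, camera, close_job, look_for, cut_out, landmark_of gives the robot as it stands.
- The arm moves only by the tool play_rows, never from a script. Its argument "series" is one flat list of numbers, 7 for each row, row after row: the turn, a rotation vector about the world's x, y, z in degrees, then the shift along the world's x, y, z in cm, then the finger opening in cm, from 0 to 8.54. A call has 1 to 10 rows; each row shifts and turns the commanded pose from where the row before left it; what a row does not reach is not made up. A row lasts 1/12 s, in which the tool goes at most 41.7 mm and 7.16 degrees, less where a joint would pass 70% of its speed; a pose out of reach is approached as far as the arm can. A call is refused whole if a number of a shift passes 4.17 or a number of a turn 7.16, either way. A call with a gripper value outside its range is refused whole. The fingers move at their own pace and stop on an object; the grip force is fixed at half the most. Time passes only in rows, so rows that do not move let the fingers close. It gives the time, the measured TCP pose, the force, the opening and the grip force at its end, in the units of the state.
- state(): the state, without advancing time (a new reading comes with each control period).
- camera(name): name is "side" or "top" or "wrist"; returns a dict with "color" (420x560x3 uint8, red, green, blue), "range_z" (420x560 float32, m along the optical axis (not along the pixel's ray), 0 where there is no reading), "camera_matrix" (3x3 intrinsics, pixels), "rvec" (rotation vector, rad) and "tvec" (3), from world to camera coordinates, as OpenCV has them. Camera axes: x right, y down, z forward; pixel columns grow to the right and rows downward; lengths in m; the calibration is good to about 2 mm. The wrist camera is an equidistant fisheye: a pixel r from the principal point sees the ray r / f radians off the axis. A picture is of the moment at which its call begins.
- close_job(): hands the job in; it is judged then, once.
Trained networks look in the newest picture that a camera, given by its name, has taken for a name from the list of things; names that differ only in an ending like _2 or _b are one class to them, and where a whole thing is asked for, a point or a joint stands for the part that bears it (a point fixed in the world has none). Each returns a list of dicts, best first, with "score" (0 to 1); they miss things now and then, are a little off and sometimes report something else, mostly with a low value. They report only what shows in the picture. A call takes as long as a camera call. They do not tell look-alikes from the thing itself.
- look_for(label, camera): "location" ([x, y, z] in m, in world coordinates, good to about 4 mm: the middle of the surface that is visible of it).
- cut_out(label, camera): "region" (420x560 bool, what is visible of it).
- landmark_of(label, camera): "location" ([x, y, z] in m, in world coordinates, good to about 4 mm: a listed point, or the origin of a listed thing).
The state is a dict: "t": time; "joint_positions": joint angles; "qd": joint speeds; "joint_torque": joint torques, N m; "tcp_pos": TCP position; "ee_rot": TCP orientation; "force": force on the tool from outside, world axes, zero at the start; "wrist_torque": the same for the moment, N m; "grip_width": finger opening in m; "gripper_force": force on a finger pad.
Only numpy, scipy, OpenCV 4.12 (cv2) and the standard library are available. Lean on these libraries where they do the work, as an engineer would, in place of code of your own. Each camera call takes 0.05 s, during which the arm holds its last target. There are 200 camera calls.

## Working session

There is one attempt and no reset: what is moved stays moved. The work goes in short steps, Python scripts to look and compute and a tool call to move; the robot and the scene stay as the last step left them, time stands still between calls to the robot, and variables do not carry over. Pictures are saved under pics/ and viewed, at most 10 in all, crops included, and the job is handed in when it is done.

Besides the shell and the picture viewer there is one more tool, called in YAML: its name, and indented under it one key for each argument. play_rows: Moves the arm, as the interface text tells. Its arguments: {"type":"object","properties":{"series":{"type":"array"}},"required":["series"]}

```bash
ls; mkdir -p pics
python3 - <<'E'
from plant import *
import cv2,numpy as np
s=state();print(s)
ims=[]
for c in ["side","top"]:
    r=camera(c);cv2.imwrite(f"pics/{c}0.png",r["color"][:,:,::-1])
    print(c,cv2.Rodrigues(r["rvec"])[0].T@-r["tvec"])
    for l in ["tumbler_mid","stand","stop_pins","chute_lip","flap_hinge","grip_centre","lump0","candle_a","candle_wide","lantern","pot"]:
        print(l,[(np.round(d["location"],3).tolist(),round(d["score"],2)) for d in landmark_of(l,c)[:4]])
E
```

```text
pics
{'t': 0.0, 'joint_positions': array([ 1.10870749e+00,  5.28197687e-02,  1.40175974e+00,  1.92213216e-05,
        1.68860540e+00, -7.02880046e-02]), 'qd': array([ 0.0003804 ,  0.00079931,  0.00164782,  0.00093784, -0.0008053 ,
        0.00051593]), 'joint_torque': array([ 3.66866652e-05, -3.81680453e+01, -3.60176289e+01, -1.23301206e-04,
        6.43643551e-03, -1.83912618e-05]), 'tcp_pos': array([0.20030104, 0.48494914, 0.23046365]), 'ee_rot': array([ 1.94648643e-01,  9.80872709e-01, -7.65578554e-04, -2.18635195e-04]), 'force': array([-0.45323829,  0.32269232,  0.08066211]), 'wrist_torque': array([-0.00766755,  0.04003971, -0.03167077]), 'gripper_force': 0.0, 'grip_width': 0.08557866895484216}
side [0.33329183 1.08758151 0.8995496 ]
tumbler_mid [([0.453, -0.159, 0.036], 0.87), ([0.345, -0.181, 0.039], 0.78), ([0.47, -0.055, 0.041], 0.76)]
stand [([0.503, 0.074, 0.0], 0.71)]
stop_pins [([0.532, 0.073, 0.017], 0.82), ([0.456, -0.16, 0.035], 0.53)]
chute_lip [([0.523, 0.071, 0.109], 0.91)]
flap_hinge [([0.517, 0.075, 0.161], 0.83), ([0.523, 0.071, 0.112], 0.7)]
grip_centre [([0.614
[... 483 characters left out ...]
.038], 0.9), ([0.45, -0.162, 0.041], 0.78), ([0.504, 0.078, -0.004], 0.25)]
stand [([0.502, 0.077, -0.001], 0.85)]
stop_pins [([0.53, 0.072, 0.016], 0.82)]
chute_lip [([0.518, 0.077, 0.109], 0.98)]
flap_hinge [([0.516, 0.076, 0.159], 0.78), ([0.565, 0.071, 0.156], 0.56)]
grip_centre [([0.609, 0.152, 0.198], 0.92), ([0.533, 0.075, 0.133], 0.63)]
lump0 [([0.568, 0.07, 0.158], 0.66), ([0.551, 0.073, 0.144], 0.62), ([0.538, 0.074, 0.133], 0.6)]
candle_a [([0.429, -0.335, 0.004], 0.97), ([0.559, -0.262, 0.001], 0.73)]
candle_wide [([0.727, -0.106, -0.003], 0.95)]
lantern [([0.423, 0.352, 0.003], 0.8)]
pot [([0.589, 0.438, 0.001], 0.55), ([0.516, 0.074, 0.159], 0.52), ([0.45, -0.16, 0.038], 0.49)]
```

View pics/side0.png

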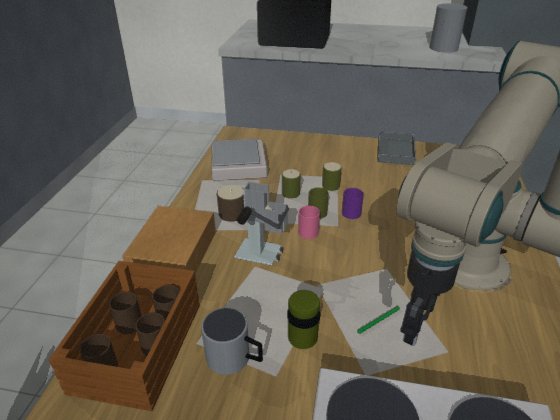

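View pics/top0.png

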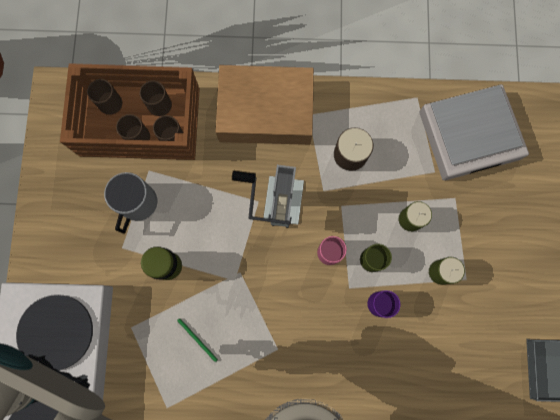

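The side view shows the olive empty tumbler at about (318,203), with pink (309,222) and purple (352,203) decoys. In the top view the real one is at (376,257) and hollow, and the chute is at (285,195) with its grip at (244,177). Next I fit the stand pose and plan.

```bash
cat > h.py <<'E'
from plant import *
import numpy as np
from scipy.spatial.transform import Rotation as R
from scipy.optimize import least_squares
def target(yaw,tilt,axis_yaw_off=0):
    # tool z: tilt deg from down toward yaw; closing axis = yaw+90
    y,t=np.radians([yaw,tilt]); f=np.array([np.cos(y),np.sin(y),0])
    z=np.sin(t)*f-np.cos(t)*np.array([0,0,1]); yy=np.array([-np.sin(y),np.cos(y),0])
    return R.from_matrix(np.c_[np.cross(yy,z),yy,z])
def go(p,Rt):
    s=state(); d=(Rt*R.from_quat(s["ee_rot"]).inv()).as_rotvec(degrees=True)
    d2=(Rt*R.from_euler('z',180,degrees=True)*R.from_quat(s["ee_rot"]).inv()).as_rotvec(degrees=True)
    print("turn",d.round(1),"or",d2.round(1),"shift cm",((np.array(p)-s["tcp_pos"])*100).round(2),"grip",s["grip_width"])
E
python3 - <<'E'
from h import *
import cv2
L={"stand":(0,0,0),"stop_pins":(32,0,18),"chute_lip":(19,0,110),"flap_hinge":(16,0,158),"grip_centre":(16+90*np.cos(np.radians(25)),90,158+90*np.sin(np.radians(25)))}
A=[];B=[]
for c in ["side","top"]:
    r=camera(c)
    for l,v in L.items():
        A.append(np.array(v)/1000);B.append(landmark_of(l,c)[0]["location"])
    if c=="top":
        m=cut_out("grip_centre",c)[0]["region"]; print("gripmask",m.sum())
        K=r["camera_matrix"];Rc=cv2.Rodrigues(r["rvec"])[0]
        v,u=np.nonzero(r["range_z"]>0); z=r["range_z"][v,u]
        P=(np.linalg.inv(K)@np.c_[u,v,np.ones(len(u))].T*z).T
        P=(P-r["tvec"].ravel())@Rc
A=np.array(A);B=np.array(B)
f=lambda q:(R.from_euler('z',q[0]).apply(A)+[q[1],q[2],0]-B).ravel()
q=least_squares(f,[-.13,.5,.07],loss='soft_l1',f_scale=.003).x
print(np.degrees(q[0]),q[1:]);print((f(q).reshape(-1,3)*1000).round(1))
S=(P-[q[1],q[2],0])@R.from_euler('z',q[0]).as_matrix()*1000
k=(S[:,2]>140)&(S[:,1]>30)&(S[:,1]<130)&(S[:,0]>0)&(S[:,0]<130)
b=S[k&(S[:,0]>85)];l=S[k&(S[:,0]<80)&(S[:,0]>30)]
print("bar",b.min(0),b.max(0),"lever",l.min(0),l.max(0))
print("bar y by x", [(x,S[k&(abs(S[:,0]-x)<3)][:,1].min().round(),S[k&(abs(S[:,0]-x)<3)][:,1].max().round()) for x in range(20,115,10) if (k&(abs(S[:,0]-x)<3)).any()])
t=P[(np.hypot(P[:,0]-.4515,P[:,1]+.1605)<.045)&(P[:,2]>.07)&(P[:,2]<.095)]
print("rim",t.min(0),t.max(0),(t.min(0)+t.max(0))/2)
go([.4654,-.1685,.033],target(-30,40))
E
```

```text
Traceback (most recent call last):
IndexError: list index out of range
```

```bash
cat > fit.py <<'E'
from h import *
import cv2
L={"stand":(0,0,0),"stop_pins":(32,0,18),"chute_lip":(19,0,110),"flap_hinge":(16,0,158),"grip_centre":(16+90*np.cos(np.radians(25)),90,158+90*np.sin(np.radians(25)))}
A=[];B=[]
for c in ["side","top"]*2:
    r=camera(c)
    for l,v in L.items():
        for d in landmark_of(l,c)[:1]:
            if d["score"]>.6: A.append(np.array(v)/1000);B.append(d["location"])
K=r["camera_matrix"];Rc=cv2.Rodrigues(r["rvec"])[0]
v,u=np.nonzero(r["range_z"]>0); z=r["range_z"][v,u]
P=(np.linalg.inv(K)@np.c_[u,v,np.ones(len(u))].T*z).T
P=(P-r["tvec"].ravel())@Rc
A=np.array(A);B=np.array(B)
f=lambda q:(R.from_euler('z',q[0]).apply(A)+[q[1],q[2],0]-B).ravel()
q=least_squares(f,[-.13,.5,.07],loss='soft_l1',f_scale=.003).x
print(np.degrees(q[0]),q[1:]);print((f(q).reshape(-1,3)*1000).round(1))
S=(P-[q[1],q[2],0])@R.from_euler('z',q[0]).as_matrix()*1000
k=(S[:,2]>140)&(S[:,1]>30)&(S[:,1]<130)&(S[:,0]>0)&(S[:,0]<130)
print("y range by x", [(x,S[k&(abs(S[:,0]-x)<3)][:,1].min().round(),S[k&(abs(S[:,0]-x)<3)][:,1].max().round(),S[k&(abs(S[:,0]-x)<3)][:,2].max().round()) for x in range(20,115,6) if (k&(abs(S[:,0]-x)<3)).any()])
t=P[(np.hypot(P[:,0]-.4515,P[:,1]+.1605)<.045)&(P[:,2]>.07)&(P[:,2]<.095)]
print("rim",t.min(0),t.max(0),(t.min(0)+t.max(0))/2)
E
cat > go1.py <<'E'
from h import *
go([.4654,-.1685,.033],target(-30,40))
E
python3 fit.py; python3 go1.py
```

```text
-8.384310267177149 [0.50157677 0.07662896]
[[-0.6  2.   0.5]
 [-0.1 -2.9  1.5]
 [-2.2  2.8 -1.5]
 [-1.3  1.7 -1.7]
 [-1.4  1.4 -0.6]
 [ 2.1 -3.   2.5]
 [ 1.  -3.1  2. ]
 [-2.1 -0.7 -1.6]
 [ 3.   1.3 -0.3]
 [ 0.9  0.9  2.3]
 [-1.3 -0.6 -0.9]
 [ 1.  -1.1 -1.1]
 [-2.1 -4.5  2.4]
 [-0.1  2.3 -0.2]
 [ 0.8 -2.1  0.4]
 [ 1.6 -0.   4.3]
 [ 2.9  1.8 -0.2]
 [-1.4  1.1 -0.3]]
y range by x [(20, np.float64(34.0), np.float64(68.0), np.float64(169.0)), (26, np.float64(62.0), np.float64(70.0), np.float64(171.0)), (32, np.float64(63.0), np.float64(70.0), np.float64(175.0)), (38, np.float64(64.0), np.float64(69.0), np.float64(174.0)), (44, np.float64(63.0), np.float64(70.0), np.float64(179.0)), (50, np.float64(63.0), np.float64(71.0), np.float64(181.0)), (56, np.float64(65.0), np.float64(70.0), np.float64(185.0)), (62, np.float64(63.0), np.float64(70.0), np.float64(186.0)), (68, np.float64(64.0), np.float64(72.0), np.float64(190.0)), (74, np.float64(65.0), np.float64(70.0), np.float64(193.0)), (80, np.float64(64.0), np.float64(115.0), np.float64(205.0)), (86, np.float64(65.0), np.float64(116.0), np.float64(211.0)), (92, np.float64(66.0), np.float64(117.0), np.float64(213.0)), (98, np.float64(67.0), np.float64(117.0), np.float64(209.0)), (104, np.float64(68.0), np.float64(114.0), np.float64(206.0))]
rim [ 0.42151317 -0.19381413  0.07048032] [ 0.48381101 -0.13073384  0.08559202] [ 0.45266209 -0.16227399  0.07803617]
turn [-17.7 -35.9  -7.2] or [-53.2  26.2 162.4] shift cm [ 26.49 -65.37 -19.83] grip 0.08538918806310754
```

play_rows:
  series: [0,0,0,1.3,-3.3,0,7.8,0,0,0,1.3,-3.3,0,7.8,0,0,0,1.3,-3.3,0,7.8,0,0,0,1.3,-3.3,0,7.8,0,0,0,1.3,-3.3,0,7.8,0,0,0,1.3,-3.3,0,7.8,0,0,0,1.3,-3.3,0,7.8,0,0,0,1.3,-3.3,0,7.8,0,0,0,1.3,-3.3,0,7.8,0,0,0,1.3,-3.3,0,7.8]

```text
t: 3.48
tcp_pos: [0.3306, 0.1537, 0.2316]
ee_rot: [0.194, 0.981, 0.0, 0.0]
force: [1.2, 0.5, 0.4]
grip_width: 0.0779
gripper_force: 0.0
```

play_rows:
  series: [-1.8,-3.6,-0.7,1.3,-3.2,-0.6,7.8,-1.8,-3.6,-0.7,1.3,-3.2,-0.6,7.8,-1.8,-3.6,-0.7,1.3,-3.2,-0.6,7.8,-1.8,-3.6,-0.7,1.3,-3.2,-0.6,7.8,-1.8,-3.6,-0.7,1.3,-3.2,-0.6,7.8,-1.8,-3.6,-0.7,1.3,-3.2,-0.6,7.8,-1.8,-3.6,-0.7,1.3,-3.2,-0.6,7.8,-1.8,-3.6,-0.7,1.3,-3.2,-0.6,7.8,-1.8,-3.6,-0.7,1.3,-3.2,-0.6,7.8,-1.8,-3.6,-0.7,1.3,-3.2,-0.6,7.8]

```text
t: 4.32
tcp_pos: [0.4607, -0.1665, 0.172]
ee_rot: [0.241, 0.907, -0.092, 0.334]
force: [0.6, 0.0, 0.5]
grip_width: 0.0776
gripper_force: 0.0
```

```bash
sed -i 's/\[.4654,-.1685,.033\]/[.466,-.169,.033]/' go1.py; python3 go1.py; python3 -c "
from h import *;import cv2
for c in ['wrist','top']:
  r=camera(c);cv2.imwrite('pics/%s1.png'%c,r['color'][:,:,::-1])
  print(c,[(d['location'].__str__(),d['score']) for d in landmark_of('tumbler_mid',c)])
s=state();print(s['tcp_pos'],s['joint_positions'])"
```

```text
turn [ 0.5  0.3 -0.1] or [-100.5   58.3  137.2] shift cm [  0.53  -0.25 -13.9 ] grip 0.07762736422886723
wrist [('[0.4698, -0.0571, 0.04]', 0.63), ('[0.452, -0.1604, 0.0398]', 0.57)]
top [('[0.4512, -0.1602, 0.0369]', 0.83), ('[0.4658, -0.0489, 0.039]', 0.57), ('[0.3466, -0.1822, 0.0402]', 0.57)]
[ 0.45992491 -0.16510047  0.17087158] [-0.35696249 -0.53995156  2.1462854  -0.14746033  0.84783635 -1.3487743 ]
```

View pics/wrist1.png

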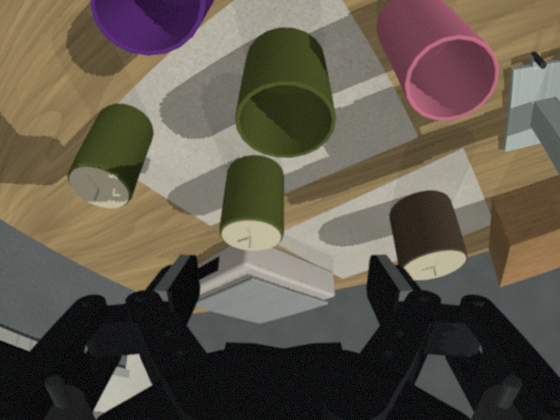

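The wrist view shows the hollow olive tumbler at (285,95), centred between the fingers. I'll descend and grip.

play_rows:
  series: [0,0,0,0.5,-0.3,-2,7.8,0,0,0,0,0,-2,7.8,0,0,0,0,0,-2,7.8,0,0,0,0,0,-2,7.8,0,0,0,0,0,-2,7.8,0,0,0,0,0,-1.5,7.8,0,0,0,0,0,-1.3,7.8,0,0,0,0,0,-1,7.8,0,0,0,0,0,0,7.8,0,0,0,0,0,0,7.8]

```text
t: 5.35
tcp_pos: [0.4661, -0.167, 0.0341]
ee_rot: [0.24, 0.908, -0.091, 0.332]
force: [-0.2, -0.4, 0.1]
grip_width: 0.0777
gripper_force: 0.0
```

play_rows:
  series: [0,0,0,0,0,0,5.5,0,0,0,0,0,0,5.5,0,0,0,0,0,0,5.5,0,0,0,0,0,0,5.5,0,0,0,0,0,0,5.5,0,0,0,0,0,0,5.5,0,0,0,0,0,0,5.5,0,0,0,0,0,0,5.5]

```text
t: 6.02
tcp_pos: [0.4663, -0.1675, 0.0344]
ee_rot: [0.241, 0.907, -0.091, 0.333]
force: [-1.1, 4.8, 5.9]
grip_width: 0.0631
gripper_force: 66.4
```

play_rows:
  series: [0,0,0,0,0,1,5.5,0,0,0,0,0,2,5.5,0,0,0,0,0,2,5.5,0,0,0,0,0,2,5.5,0,0,0,0,0,2,5.5,0,0,0,0,0,2,5.5,0,0,0,0,0,1,5.5]

```text
t: 6.6
tcp_pos: [0.4656, -0.1677, 0.1553]
ee_rot: [0.241, 0.907, -0.091, 0.332]
force: [0.6, -1.0, -1.7]
grip_width: 0.063
gripper_force: 66.6
```

play_rows:
  series: [0,0,2.2,-0.4,2,0,5.5,0,0,2.2,-0.4,2.5,0,5.5,0,0,2.2,-0.4,2.7,0,5.5,0,0,2.2,-0.4,2.7,0,5.5,0,0,2.2,-0.4,2.7,0,5.5,0,0,2.2,-0.4,2.7,0,5.5,0,0,2.2,-0.4,2.7,0,5.5,0,0,2.2,-0.4,2.7,0,5.5,0,0,2.2,-0.4,2.7,0,5.5,0,0,2.2,-0.2,2,0,5.5]

```text
t: 7.43
tcp_pos: [0.4263, 0.088, 0.1519]
ee_rot: [0.062, 0.937, -0.026, 0.342]
force: [0.1, 0.6, -2.2]
grip_width: 0.0627
gripper_force: 66.7
```

Run:
```python
from h import *;import cv2
go([.428,.087,.044],target(-8,40))
for c in ['side','top','wrist']:
  r=camera(c);cv2.imwrite('pics/%s2.png'%c,r['color'][:,:,::-1])
  print(c,[(np.round(d['location'],4).tolist(),d['score']) for d in landmark_of('tumbler_mid',c)[:3]])
s=state();print(s['tcp_pos'],s['force'],s['joint_positions'])
```

```text
turn [ 0.3  0.  -0.3] or [-114.4   16.2  137.4] shift cm [  0.17  -0.1  -10.79] grip 0.06273108555511886
side [([0.4143, 0.0949, 0.156], 0.71), ([0.3412, -0.1803, 0.0416], 0.71), ([0.6142, 0.1542, 0.1961], 0.66)]
top [([0.3441, -0.1833, 0.0386], 0.79), ([0.4121, 0.0892, 0.1551], 0.58), ([0.4624, -0.0529, 0.0421], 0.56)]
wrist [([0.4629, -0.0557, 0.037], 0.88), ([0.5595, -0.2587, -0.0007], 0.74)]
[0.42723042 0.08558574 0.15257883] [-0.3320507  -0.20979575 -1.87544615] [ 0.28687998 -0.69224151  2.27300427 -0.34207177  0.93590031 -1.03284   ]
```

View pics/wrist2.png

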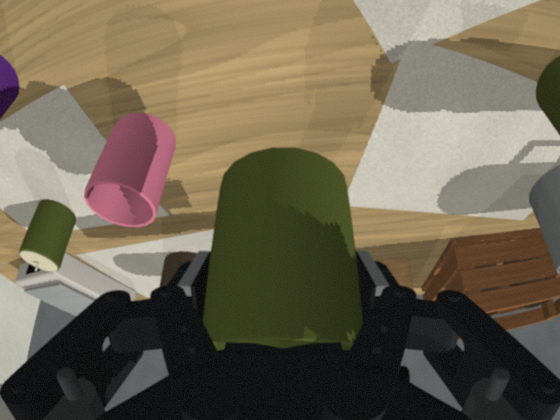

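play_rows:
  series: [0,0,0,0.5,0,-1.5,5.5,0,0,0,0.5,0,-2,5.5,0,0,0,0.5,-0.1,-2,5.5,0,0,0,0.5,-0.1,-2,5.5,0,0,0,0,0,-2,5.5,0,0,0,0,0,-1.5,5.5,0,0,0,0,0,-0.5,5.5,0,0,0,0,0,0,5.5,0,0,0,0,0,0,5.5]

```text
t: 8.48
tcp_pos: [0.4478, 0.0838, 0.0389]
ee_rot: [0.064, 0.937, -0.026, 0.343]
force: [0.0, -0.2, -1.7]
grip_width: 0.0631
gripper_force: 66.7
```

Run:
```python
from h import *;import cv2
q=np.radians(-8);u=np.array([np.cos(q),np.sin(q),0]);O=np.array([.5016,.0766,.0344])
go(O+(.0156)*u,target(-8,40))
for c in ['side','top','wrist']:
  r=camera(c)
  if c!='wrist':cv2.imwrite('pics/%s3.png'%c,r['color'][:,:,::-1])
  for l in ['tumbler_mid','stop_pins','stand','chute_lip']: print(c,l,[(np.round(d['location'],4).tolist(),d['score']) for d in landmark_of(l,c)[:3]])
s=state();print(s['tcp_pos'],s['force'],s['joint_positions'])
cv2.imwrite('pics/side3c.png',cv2.resize(cv2.imread('pics/side3.png')[150:290,200:380],None,fx=4,fy=4,interpolation=2))
```

```text
turn [ 0.3  0.2 -0.1] or [-114.7   16.4  137.4] shift cm [ 6.92 -0.94 -0.45] grip 0.06307823151474184
side tumbler_mid [([0.4621, -0.0549, 0.0392], 0.85), ([0.4341, 0.0871, 0.0395], 0.62), ([0.3439, -0.1806, 0.0409], 0.61)]
side stop_pins [([0.534, 0.0729, 0.0153], 0.97)]
side stand [([0.4988, 0.0728, -0.0021], 0.72), ([0.6144, 0.1539, 0.1931], 0.36)]
side chute_lip [([0.5206, 0.071, 0.1122], 0.82), ([0.7295, -0.1088, -0.0061], 0.25), ([0.6147, 0.153, 0.1916], 0.15)]
top tumbler_mid [([0.4307, 0.0864, 0.0462], 0.76), ([0.4585, -0.0527, 0.0406], 0.6), ([0.3433, -0.1844, 0.0414], 0.58)]
top stop_pins [([0.5326, 0.0731, 0.0184], 0.7), ([0.5338, 0.0715, 0.1302], 0.53), ([0.5614, -0.2622, 0.0012], 0.39)]
top stand [([0.5028, 0.0766, 0.0028], 0.74), ([0.4263, -0.3339, -0.0009], 0.23)]
top chute_lip []
wrist tumbler_mid [([0.4614, -0.0548, 0.0398], 0.96)]
wrist stop_pins []
wrist stand []
wrist chute_lip []
[0.44743531 0.08425852 0.03830129] [ 0.83783995  0.4786305  -0.72933025] [ 0.26182882 -0.39425581  2.33828182 -0.47517775  0.58985917 -0.85842132]
```

View pics/side3c.png

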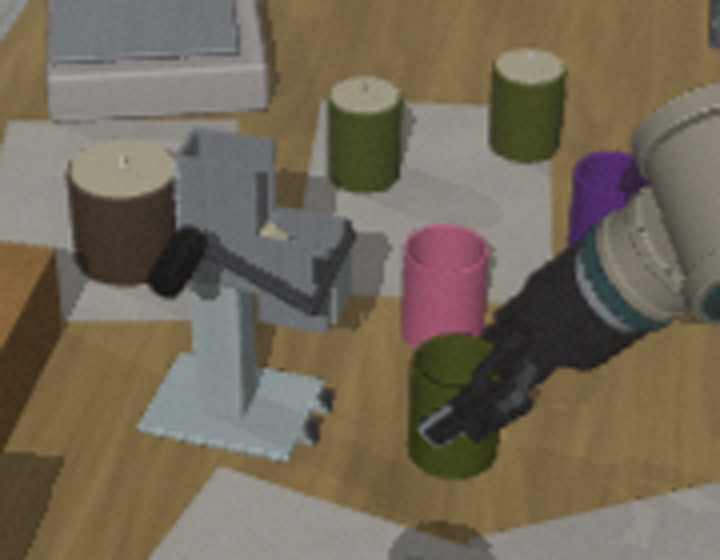

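The crop shows the tumbler upright in the fingers, in front of the two pins at (315,410) in the crop. I'll slide it in.

play_rows:
  series: [0,0,0,0.5,-0.07,-0.2,5.5,0,0,0,1,-0.14,0,5.5,0,0,0,1,-0.14,0,5.5,0,0,0,1,-0.14,0,5.5,0,0,0,1,-0.14,0,5.5,0,0,0,1,-0.14,0,5.5,0,0,0,0.5,-0.07,0,5.5,0,0,0,0,0,0,5.5,0,0,0,0,0,0,5.5]

```text
t: 9.98
tcp_pos: [0.5073, 0.0757, 0.0359]
ee_rot: [0.064, 0.937, -0.026, 0.342]
force: [-0.1, -0.6, -2.0]
grip_width: 0.0627
gripper_force: 66.7
```

play_rows:
  series: [0,0,0,0.2,-0.03,0,5.5,0,0,0,0.2,-0.03,0,5.5,0,0,0,0.1,-0.01,0,5.5,0,0,0,0,0,0,5.5]

```text
t: 10.32
tcp_pos: [0.5126, 0.0752, 0.0365]
ee_rot: [0.063, 0.937, -0.026, 0.343]
force: [-0.1, -0.4, -1.9]
grip_width: 0.0628
gripper_force: 66.7
```

play_rows:
  series: [0,0,0,0.2,-0.03,0,5.5,0,0,0,0.1,-0.01,0,5.5,0,0,0,0,0,0,5.5]

```text
t: 10.57
tcp_pos: [0.5156, 0.0748, 0.0364]
ee_rot: [0.063, 0.937, -0.026, 0.343]
force: [0.1, -0.2, -1.8]
grip_width: 0.0628
gripper_force: 66.7
```

play_rows:
  series: [0,0,0,0.1,-0.01,0,5.5,0,0,0,0.1,-0.01,0,5.5,0,0,0,0,0,0,5.5]

```text
t: 10.82
tcp_pos: [0.5169, 0.0746, 0.036]
ee_rot: [0.064, 0.937, -0.026, 0.342]
force: [-12.6, 1.7, 7.1]
grip_width: 0.0627
gripper_force: 67.7
```

play_rows:
  series: [0,0,0,-0.06,0.01,-0.1,5.5,0,0,0,0,0,-0.1,5.5,0,0,0,0,0,0,5.5]

```text
t: 11.07
tcp_pos: [0.5166, 0.0747, 0.0346]
ee_rot: [0.064, 0.937, -0.026, 0.343]
force: [-12.5, -0.4, 8.2]
grip_width: 0.0628
gripper_force: 67.8
```

play_rows:
  series: [0,0,0,0,0,0,6.4,0,0,0,0,0,0,6.7,0,0,0,0,0,0,7.2,0,0,0,0,0,0,7.6,0,0,0,0,0,0,7.6,0,0,0,0,0,0,7.6]

```text
t: 11.57
tcp_pos: [0.517, 0.0747, 0.0345]
ee_rot: [0.063, 0.937, -0.026, 0.343]
force: [-0.8, -0.1, -0.3]
grip_width: 0.0758
gripper_force: 0.0
```

play_rows:
  series: [0,0,0,-0.8,0.11,0.4,7.6,0,0,0,-1.2,0.17,0.5,7.6,0,0,0,-1.5,0.21,1,7.6,0,0,0,-1.5,0.21,1,7.6,0,0,0,-1.5,0.21,1.5,7.6,0,0,0,-1.5,0.21,2,7.6,0,0,0,-1,0.14,2,7.6,0,0,0,0,0,2,7.6,0,0,0,0,0,0,7.6]

```text
t: 12.32
tcp_pos: [0.4284, 0.088, 0.1438]
ee_rot: [0.063, 0.935, -0.024, 0.347]
force: [0.4, -0.2, 1.4]
grip_width: 0.0761
gripper_force: 0.0
```

Run:
```python
from h import *;import cv2
I=[]
for c in ['side','top','wrist']:
  r=camera(c);I.append(r['color'][:,:,::-1])
  for l in ['tumbler_mid','stop_pins']: print(c,l,[(np.round(d['location'],4).tolist(),d['score']) for d in landmark_of(l,c)[:3]])
s=state();print(s['tcp_pos'],s['force'],s['joint_positions'])
a=cv2.resize(I[0][170:280,220:340],(400,367));b=cv2.resize(I[2],(400,300));
cv2.imwrite('pics/c4.png',np.hstack([a[:300],b]))
```

```text
side tumbler_mid [([0.5031, 0.0802, 0.0368], 0.93), ([0.4627, -0.0511, 0.0417], 0.86), ([0.3401, -0.1805, 0.0406], 0.62)]
side stop_pins [([0.5318, 0.0728, 0.0175], 0.95)]
top tumbler_mid [([0.3449, -0.1805, 0.0392], 0.92), ([0.461, -0.0499, 0.0372], 0.7), ([0.4996, 0.0762, 0.0369], 0.63)]
top stop_pins [([0.5315, 0.0754, 0.0156], 0.71)]
wrist tumbler_mid [([0.5009, 0.0768, 0.0402], 0.93), ([0.4613, -0.0569, 0.0348], 0.71)]
wrist stop_pins [([0.562, -0.2598, 0.0028], 0.42)]
[0.42661652 0.08708677 0.1373702 ] [-0.14321987  0.25104091 -0.16085798] [ 0.29214882 -0.6751704   2.2944001  -0.3548341   0.90146147 -1.01136237]
```

View pics/c4.png

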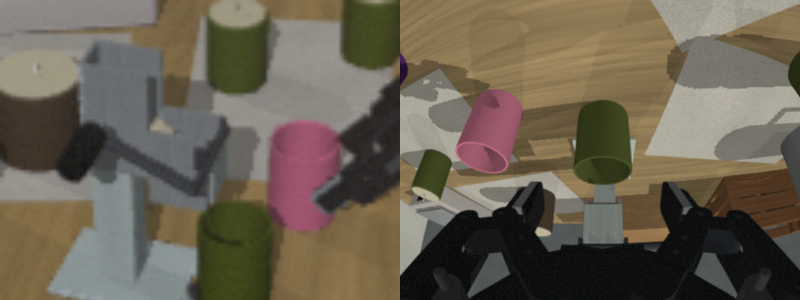

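Run:
```python
from h import *
for y in (-98,82):go([.6118,.1594,.26],target(y,0))
```

```text
turn [ 35.7  26.5 -86.2] or [-26.5  35.6  85.7] shift cm [18.52  7.23 12.26] grip 0.07588202998746502
turn [-26.5  35.6  85.7] or [ 35.7  26.5 -86.2] shift cm [18.52  7.23 12.26] grip 0.07588202998746502
```

play_rows:
  series: [2.2,1.7,-5.4,0,0,2,5.5,2.2,1.7,-5.4,0,0,2,5.5,2.2,1.7,-5.4,0,0.3,2,5.5,2.2,1.7,-5.4,0,0.3,2,5.5,2.2,1.7,-5.4,0,0.3,2,5.5,2.2,1.7,-5.4,0,0.3,2,5.5,2.2,1.7,-5.4,0,0.3,2,5.5,2.2,1.7,-5.4,0,0.3,2,5.5]

```text
t: 13.43
tcp_pos: [0.4269, 0.1056, 0.2988]
ee_rot: [0.451, 0.873, -0.017, 0.184]
force: [0.7, 0.4, 0.4]
grip_width: 0.0549
gripper_force: 0.0
```

play_rows:
  series: [2.2,1.7,-5.4,2.3,0.7,0,5.5,2.2,1.7,-5.4,2.3,0.7,0,5.5,2.2,1.7,-5.4,2.3,0.7,0,5.5,2.2,1.7,-5.4,2.3,0.7,0,5.5,2.2,1.7,-5.4,2.3,0.7,0,5.5,2.2,1.7,-5.4,2.3,0.7,0,5.5,2.2,1.7,-5.4,2.3,0.7,0,5.5,2.2,1.7,-5.4,2.3,0.7,0,5.5,0,0,0,0,0,0,5.5,0,0,0,0,0,0,5.5]

```text
t: 14.27
tcp_pos: [0.6118, 0.1608, 0.2949]
ee_rot: [0.754, 0.656, -0.007, -0.006]
force: [-0.9, 0.4, 1.1]
grip_width: 0.0552
gripper_force: 0.0
```

Run:
```python
from h import *;import cv2
for i in range(2):
 for c in ['side','top','wrist']:
  r=camera(c)
  for l in ['grip_centre']: print(c,l,[(np.round(d['location'],4).tolist(),d['score']) for d in landmark_of(l,c)[:2]])
cv2.imwrite('pics/w5.png',r['color'][:,:,::-1])
go([.6118,.1594,.176],target(-98,0));print(state()['tcp_pos'],state()['joint_positions'])
```

```text
side grip_centre [([0.6113, 0.1523, 0.1921], 0.61), ([0.5188, 0.0701, 0.1589], 0.35)]
top grip_centre [([0.6089, 0.151, 0.1962], 0.44), ([0.588, 0.4381, -0.0015], 0.38)]
wrist grip_centre [([0.6118, 0.154, 0.1931], 0.9)]
side grip_centre [([0.6155, 0.1563, 0.1931], 0.7)]
top grip_centre [([0.5599, -0.2608, 0.0007], 0.74), ([0.6123, 0.1548, 0.1972], 0.52)]
wrist grip_centre [([0.6094, 0.1559, 0.1941], 0.55)]
turn [-0.  -0.7 -0.1] or [ 1.100e+00 -1.000e-01  1.799e+02] shift cm [  0.11  -0.19 -12.26] grip 0.05479839816182844
[0.61069274 0.16126965 0.29858186] [0.19834757 0.37188999 0.90169548 0.00326206 1.8800377  0.33775694]
```

View pics/w5.png

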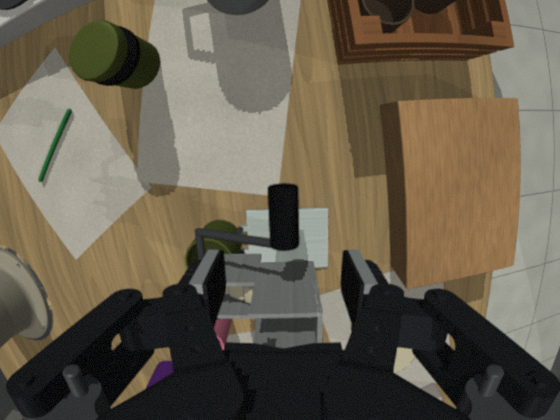

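The black bar is centred between the fingers at (284,215), with its lever on the inner side. I'll descend and close on it.

play_rows:
  series: [0,0,0,0,-0.2,-2,5.5,0,0,0,0,0,-2,5.5,0,0,0,0,0,-2,5.5,0,0,0,0,0,-2,5.5,0,0,0,0,0,-2,5.5,0,0,0,0,0,-1.2,5.5,0,0,0,0,0,-0.8,5.5,0,0,0,0,0,0,5.5,0,0,0,0,0,0,5.5]

```text
t: 15.62
tcp_pos: [0.6111, 0.1593, 0.179]
ee_rot: [0.754, 0.656, -0.004, -0.004]
force: [-0.2, -0.4, 0.6]
grip_width: 0.0549
gripper_force: 0.0
```

play_rows:
  series: [0,0,0,0,0,0,3.5,0,0,0,0,0,0,3,0,0,0,0,0,0,2.8,0,0,0,0,0,0,2.6,0,0,0,0,0,0,2.4,0,0,0,0,0,0,2,0,0,0,0,0,0,2,0,0,0,0,0,0,2]

```text
t: 16.28
tcp_pos: [0.6101, 0.1595, 0.1784]
ee_rot: [0.754, 0.657, -0.005, -0.005]
force: [-5.7, 0.5, 0.5]
grip_width: 0.022
gripper_force: 58.5
```

Run:
```python
from h import *
s=state();p=s['tcp_pos'];print(p,s['force'])
q=np.radians(-8);O=np.array([.5016,.0769])
c,sn=np.cos(q),np.sin(q);d=p[:2]-O
print("stand xy of tcp",(c*d[0]+sn*d[1])*1000,(-sn*d[0]+c*d[1])*1000)
for a in (5,10,20,30,40,45): 
  t0,t=np.radians([25,25-a]);dx=90*(np.cos(t)-np.cos(t0));print(a,"cm dx,dy,dz",round(dx*c/10,2),round(dx*sn/10,2),round(9*(np.sin(t)-np.sin(t0)),2))
for cam in ['side','top']:
  camera(cam);print([np.round(d['location'],4) for d in landmark_of('tumbler_mid',cam)],[np.round(d['location'],4) for d in landmark_of('lump0',cam)])
```

```text
[0.61007902 0.15952888 0.17843099] [-5.73950329  0.54779213  0.45618792]
stand xy of tcp 95.92358969072791 96.9221005235858
5 cm dx,dy,dz 0.3 -0.04 -0.73
10 cm dx,dy,dz 0.53 -0.07 -1.47
20 cm dx,dy,dz 0.8 -0.11 -3.02
30 cm dx,dy,dz 0.8 -0.11 -4.59
40 cm dx,dy,dz 0.53 -0.07 -6.13
45 cm dx,dy,dz 0.3 -0.04 -6.88
[array([0.5046, 0.0797, 0.0377]), array([ 0.4615, -0.0582,  0.0395]), array([ 0.3433, -0.1811,  0.0416])] [array([0.5657, 0.0706, 0.1576])]
[array([0.4996, 0.0773, 0.0355]), array([ 0.4617, -0.0503,  0.0405]), array([ 0.3478, -0.1803,  0.0386]), array([0.5351, 0.0736, 0.129 ])] [array([0.5497, 0.0702, 0.1448]), array([0.564 , 0.0696, 0.1566]), array([0.5354, 0.0742, 0.1287])]
```

play_rows:
  series: [0,0,0,0.15,-0.02,-0.36,2,0,0,0,0.15,-0.02,-0.37,2,0,0,0,0,0,0,2]

```text
t: 16.83
tcp_pos: [0.6129, 0.1593, 0.1719]
ee_rot: [0.754, 0.657, -0.005, -0.005]
force: [-6.8, -0.0, 7.0]
grip_width: 0.022
gripper_force: 58.4
```

Forces are modest, so I'll continue along the arc to 45°.

play_rows:
  series: [0,0,0,0.24,-0.03,-0.75,2,0,0,0,0.17,-0.02,-0.77,2,0,0,0,0.1,-0.01,-0.78,2,0,0,0,0.03,0,-0.78,2,0,0,0,-0.03,0,-0.78,2,0,0,0,-0.1,0.01,-0.78,2,0,0,0,-0.17,0.02,-0.77,2,0,0,0,-0.24,0.03,-0.75,2,0,0,0,0,0,0,2,0,0,0,0,0,0,2]

```text
t: 17.67
tcp_pos: [0.6094, 0.1596, 0.113]
ee_rot: [0.754, 0.657, -0.009, -0.008]
force: [-34.4, -3.9, 26.1]
grip_width: 0.0223
gripper_force: 57.8
```

play_rows:
  series: [0,0,0,0,0,0,2,0,0,0,0,0,0,2,0,0,0,0,0,0,2,0,0,0,0,0,0,2,0,0,0,0,0,0,2,0,0,0,0,0,0,2]

```text
t: 18.17
tcp_pos: [0.6095, 0.1596, 0.113]
ee_rot: [0.754, 0.657, -0.009, -0.008]
force: [-36.0, -2.4, 27.4]
grip_width: 0.0217
gripper_force: 57.8
```

Run:
```python
from h import *;import cv2
s=state();print(s['tcp_pos'],s['force'],s['gripper_force'])
I=[]
for c in ['side','top','wrist']:
  r=camera(c);I.append(r['color'][:,:,::-1])
  for l in ['grip_centre','lump0','tumbler_mid','stop_pins']: print(c,l,[(np.round(d['location'],4).tolist(),round(d['score'],2)) for d in landmark_of(l,c)[:3]])
a=cv2.resize(I[0][170:280,220:340],(400,367));b=cv2.resize(I[1][150:260,220:340],(400,367))
cv2.imwrite('pics/c6.png',np.hstack([a,b]))
```

```text
[0.60946698 0.15959774 0.11301219] [-36.00616377  -2.39128718  27.38031808] 57.817890644073486
side grip_centre [([0.6121, 0.1531, 0.1154], 0.7)]
side lump0 []
side tumbler_mid [([0.3432, -0.1837, 0.0403], 0.88), ([0.463, -0.0538, 0.041], 0.79), ([0.5029, 0.0783, 0.0372], 0.64)]
side stop_pins [([0.5308, 0.0729, 0.0159], 0.86)]
top grip_centre [([0.6099, 0.1517, 0.12], 0.59)]
top lump0 [([0.6103, 0.155, 0.1201], 0.24)]
top tumbler_mid [([0.4599, -0.0511, 0.0394], 0.81), ([0.3442, -0.1816, 0.0415], 0.77), ([0.5005, 0.0734, 0.0396], 0.68)]
top stop_pins [([0.5328, 0.0734, 0.0164], 0.66), ([0.4276, -0.3343, -0.0018], 0.38)]
wrist grip_centre [([0.6134, 0.1549, 0.1187], 0.95)]
wrist lump0 [([0.4906, 0.0827, 0.0402], 0.42)]
wrist tumbler_mid []
wrist stop_pins []
```

View pics/c6.png

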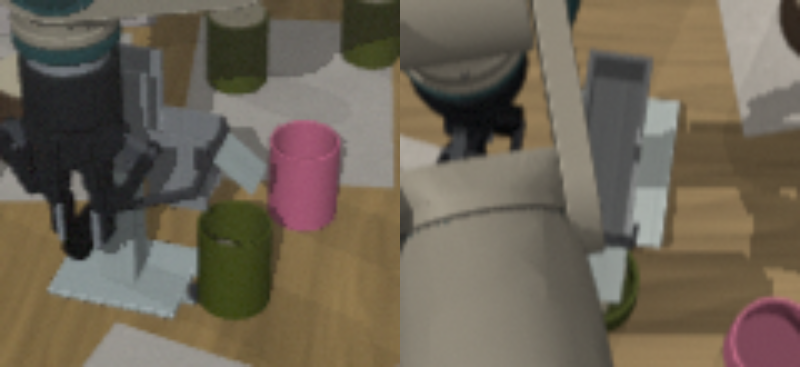

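```bash
cat > ang.py <<'E'
from h import *;import cv2
s=state();print(s['tcp_pos'],s['force'].round(1),s['gripper_force'])
q=np.radians(-8);M=R.from_euler('z',q).as_matrix();g=[]
for c in ['side','wrist','side','wrist','side']:
  r=camera(c)
  for d in landmark_of('grip_centre',c)[:1]: g.append((M.T@(np.array(d['location'])-[.5016,.0769,0])*1000).round(1))
  if c=='side':
    K=r["camera_matrix"];Rc=cv2.Rodrigues(r["rvec"])[0]
    v,u=np.nonzero(r["range_z"]>0); z=r["range_z"][v,u]
    P=((np.linalg.inv(K)@np.c_[u,v,np.ones(len(u))].T*z).T-r["tvec"].ravel())@Rc
    S=(P-[.5016,.0769,0])@M*1000
    f=S[(abs(S[:,1])<14)&(S[:,0]<8)&(S[:,0]>-30)&(S[:,2]>118)&(S[:,2]<160)]
    for _ in range(3):
        m=f.mean(0);w=np.linalg.svd(f-m,full_matrices=False)[2][2];f=f[abs((f-m)@w)<3]
    t=S[(np.hypot(S[:,0],S[:,1])<26)&(S[:,2]>3)&(S[:,2]<78)]
    print("flap n",len(f),w.round(2),"mean",m.round(1),"angle plane",np.degrees(np.arctan2(abs(w[2]),abs(w[0]))),"from hinge",np.degrees(np.arctan2(16-m[0],158-m[2])))
G=np.array(g);print(G,"flap by grip",25-np.degrees(np.arctan2(G[:,2]-158,G[:,0]-16)))
E
python3 ang.py
```

```text
[0.60947325 0.1595881  0.1130019 ] [-33.7  -3.2  27.1] 57.81781554222107
flap n 83 [-0.64 -0.01  0.77] mean [-6.300e+00  1.000e-01  1.419e+02] angle plane 50.07067056176963 from hinge 54.141269204576744
flap n 77 [-0.64 -0.03  0.76] mean [ -5.9   1.6 142.2] angle plane 49.880113833993 from hinge 54.16191217639791
flap n 77 [ 0.66  0.   -0.75] mean [-5.200e+00 -1.000e-01  1.428e+02] angle plane 48.71001565253736 from hinge 54.25980828457514
[[ 99.1  94.2 114.1]
 [ 99.5  94.2 115. ]
 [100.7  91.  116.1]
 [ 98.5  94.7 116. ]
 [101.9  89.6 113.3]] flap by grip [52.84656121 52.24711157 51.32101005 51.98023072 52.49123021]
```

The side crop shows the flap raised, the chute empty in the top crop, and the tumbler still in place. The flap measures about 50–52°, so I'll ease it back.

play_rows:
  series: [0,0,0,-0.1,0.01,0.1,2,0,0,0,0,0,0.2,2,0,0,0,0,0,0.2,2,0,0,0,0,0,0,2,0,0,0,0,0,0,2]

```text
t: 19.83
tcp_pos: [0.6104, 0.1596, 0.1157]
ee_rot: [0.754, 0.657, -0.007, -0.006]
force: [-18.2, -0.4, 10.6]
grip_width: 0.0221
gripper_force: 59.0
```

```bash
python3 ang.py
```

```text
[0.61041839 0.15955237 0.11569261] [-18.2  -0.4  10.6] 59.04033422470093
flap n 75 [-0.67 -0.    0.75] mean [ -5.7   0.6 142. ] angle plane 48.28563518527303 from hinge 53.62880626469421
flap n 77 [-0.67  0.01  0.74] mean [ -5.3   0.2 141.9] angle plane 48.1472801523567 from hinge 52.913792293772964
flap n 74 [-0.67 -0.03  0.74] mean [ -5.9   0.8 141.3] angle plane 47.59917000471105 from hinge 52.63029478910239
[[101.4  90.9 116.3]
 [100.4  96.1 122.7]
 [ 99.5  91.2 117.3]
 [101.2  93.  121.9]
 [101.9  94.8 118. ]] flap by grip [51.0258127  47.69694659 50.98576838 47.96280674 49.96940575]
```

play_rows:
  series: [0,0,0,0,0,0.2,2,0,0,0,0,0,0.2,2,0,0,0,0,0,0,2,0,0,0,0,0,0,2]

```text
t: 20.67
tcp_pos: [0.6112, 0.1595, 0.1177]
ee_rot: [0.754, 0.657, -0.006, -0.006]
force: [-10.5, 0.3, 0.0]
grip_width: 0.0218
gripper_force: 59.4
```

```bash
python3 ang.py
```

```text
[0.61118147 0.15945756 0.11773366] [-10.5   0.3   0. ] 59.35242176055908
flap n 77 [-0.71 -0.01  0.7 ] mean [ -4.2   0.4 142. ] angle plane 44.68439772959976 from hinge 51.58763251109232
flap n 69 [-0.66 -0.04  0.75] mean [-5.000e+00 -1.000e-01  1.406e+02] angle plane 48.44224963219309 from hinge 50.40247765843142
flap n 73 [-0.69 -0.04  0.73] mean [ -5.3  -0.2 140.8] angle plane 46.62332606746796 from hinge 51.115187730676524
[[101.5  93.9 122.1]
 [100.8  94.1 120.3]
 [102.2  90.3 119.9]
 [101.9  93.2 123.5]
 [101.9  92.8 117. ]] flap by grip [47.77670908 48.96875766 48.84520625 46.88186489 50.51510509]
```

play_rows:
  series: [0,0,0,0,0,0.2,2,0,0,0,0,0,0.2,2,0,0,0,0,0,0.2,2,0,0,0,0,0,0,2,0,0,0,0,0,-0.2,2,0,0,0,0,0,0,2,0,0,0,0,0,0,2]

```text
t: 21.75
tcp_pos: [0.6128, 0.1593, 0.1233]
ee_rot: [0.754, 0.657, -0.004, -0.005]
force: [-3.6, 1.7, 4.5]
grip_width: 0.0216
gripper_force: 60.0
```

```bash
python3 ang.py
python3 - <<'E'
from h import *;import cv2
r=camera('side');a=cv2.resize(r['color'][170:280,220:340,::-1],(400,367),interpolation=2)
b=camera('wrist')['color'][:,:,::-1]
for l in ['lump0','tumbler_mid']: print([(np.round(d['location'],3).tolist(),round(d['score'],2)) for d in landmark_of(l,'wrist')[:3]+landmark_of(l,'side')[:3]])
cv2.imwrite('pics/c7.png',np.hstack([a,cv2.resize(b[220:370,130:293],(400,367),interpolation=2)]))
E
```

```text
[0.6127939  0.15929613 0.12330949] [-3.6  1.7  4.5] 60.0439578294754
flap n 70 [-0.73 -0.04  0.68] mean [ -5.    0.4 139.1] angle plane 43.069105754557214 from hinge 47.961301750721496
flap n 74 [-0.72 -0.01  0.69] mean [ -4.4   0.3 139.4] angle plane 43.57831645054711 from hinge 47.780348397590394
flap n 77 [-0.73  0.    0.68] mean [ -4.    1.  139.6] angle plane 43.20280859144427 from hinge 47.35833358488625
[[ 105.8   93.2  125.5]
 [ 100.2   91.7  126.3]
 [ 103.2   92.4  127. ]
 [ 103.7   91.4  126.6]
 [ 251.7 -150.    -4.4]] flap by grip [44.89596862 45.63058112 44.57053326 44.69933629 59.56728681]
[]
[([0.504, 0.078, 0.037], 0.67), ([0.462, -0.054, 0.041], 0.66), ([0.341, -0.184, 0.042], 0.57)]
```

View pics/c7.png

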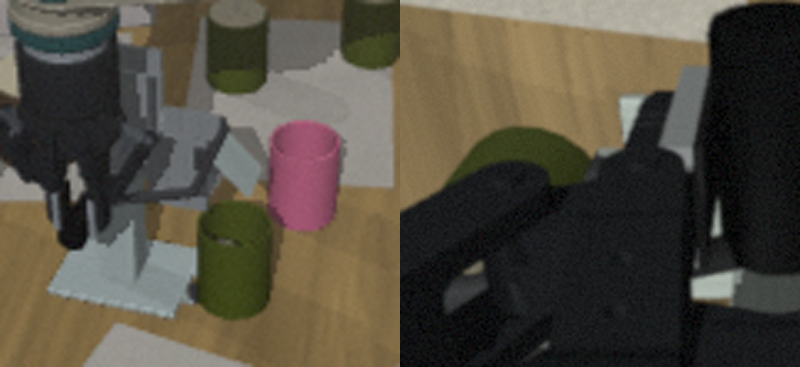

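Run:
```python
from h import *;import cv2
M=R.from_euler('z',np.radians(-8)).as_matrix()
for c in ['side','top','wrist']:
  r=camera(c)
  if c!='wrist':
    K=r["camera_matrix"];Rc=cv2.Rodrigues(r["rvec"])[0]
    v,u=np.nonzero(r["range_z"]>0); z=r["range_z"][v,u]
    P=((np.linalg.inv(K)@np.c_[u,v,np.ones(len(u))].T*z).T-r["tvec"].ravel())@Rc
    S=(P-[.5016,.0769,0])@M*1000; col=r['color'][v,u].astype(int)
    i=(np.hypot(S[:,0],S[:,1])<27)&(S[:,2]>5)&(S[:,2]<90)
    print(c,"inside tumbler",np.c_[S[i],col[i]].round()[::4].tolist()[:14])
    w=(S[:,0]>20)&(S[:,0]<126)&(abs(S[:,1])<14)
    h=S[w,2]-(110+(S[w,0]-19)*.7); print("height over chute floor",np.percentile(h,[5,50,90,98]).round(),w.sum())
    t=(np.hypot(S[:,0],S[:,1])<40)&(S[:,2]>60)&(S[:,2]<84); print("rim",S[t].min(0),S[t].max(0))
  print([(np.round(d['location'],3).tolist(),round(d['score'],2)) for d in look_for('lump0',c)[:5]])
```

```text
side inside tumbler [[9.0, -25.0, 82.0, 80.0, 83.0, 39.0], [23.0, -13.0, 77.0, 54.0, 60.0, 31.0], [1.0, -26.0, 69.0, 64.0, 72.0, 32.0], [4.0, -25.0, 65.0, 65.0, 73.0, 28.0], [-24.0, -11.0, 83.0, 63.0, 66.0, 29.0], [-12.0, -24.0, 66.0, 61.0, 68.0, 31.0], [-5.0, -26.0, 60.0, 64.0, 70.0, 29.0], [-2.0, -26.0, 55.0, 61.0, 69.0, 27.0], [-6.0, -24.0, 50.0, 65.0, 69.0, 30.0], [4.0, -27.0, 42.0, 66.0, 72.0, 32.0], [9.0, -7.0, 52.0, 101.0, 97.0, 82.0], [-2.0, 27.0, 49.0, 64.0, 69.0, 21.0]]
height over chute floor [-145.  -36.   56.   70.] 409
rim [-30.33174457 -31.63513407  60.07108683] [32.14364629 37.11650609 83.01943853]
[]
top inside tumbler [[15.0, -21.0, 42.0, 115.0, 116.0, 105.0], [11.0, -23.0, 5.0, 65.0, 69.0, 50.0], [-5.0, -7.0, 30.0, 126.0, 130.0, 124.0], [-7.0, -10.0, 30.0, 129.0, 127.0, 115.0], [-13.0, -8.0, 48.0, 98.0, 93.0, 81.0], [-6.0, -20.0, 9.0, 62.0, 67.0, 46.0], [-11.0, -13.0, 22.0, 83.0, 80.0, 62.0], [-7.0, -23.0, 7.0, 51.0, 55.0, 27.0], [-14.0, -11.0, 6.0, 83.0, 79.0, 65.0]]
height over chute floor [ -4.   0.  42. 336.] 612
rim [-28.39862019 -33.0647238   60.31346264] [ 24.97593524 -15.53591271  83.77369841]
[([0.716, -0.102, 0.084], 0.65), ([0.589, 0.062, 0.145], 0.29)]
[]
```

```bash
python3 -c "
from plant import *
print(close_job())"
```

```text
the job is handed in; nothing more can be done
None
```

Handed in at about 22 s on the robot's clock: the tumbler is upright against both pins, the chute is empty with wax visible in the tumbler (I could not count all three lumps), and the fingers still hold the grip with the flap at about 44–45° after it briefly overshot to about 52°.

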